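# Tap a fixation-light post into its inclined taper socket

## Robot

A 6-joint arm with a two-finger parallel gripper is mounted at the origin on a cart in front of the work surface, level with it; the furniture and walls round the work are solid. World frame = base frame: x ahead of the robot, y to its left, z up, the work surface at z = 0. Lengths are in m, angles in rad, forces in N, time in s.
With the tool pointing down it reaches from about 0.35 to 0.875 m from the base axis. Payload 4.2 kg.
Tool frame: the origin (TCP) lies on the centre line of the jaws, within the pads' length; the fingertips stand 14 mm ahead of it and the grasp point (between the pads) lies 5 mm behind it; z points along the fingers, y is the line along which they close (so a half turn about z gives the same grasp; the last joint's range is limited). The gripper opens to 85 mm and grips with 20 to 120 N. Pads are 22 mm wide; open, the fingers measure 114 mm over their backs; the gripper's body (76 mm by 85 mm) begins 54 mm behind the grasp point. The pads swing forward as they close: fully open they stand 13 mm farther back than shut.
Start: joints at [1.534, 0.385, 0.008, 0, -1.194, -0.259], TCP at [0.182, 0.598, 0.245] pointing down, gripper open.
Joint ranges: [-3.14, 3.14], [-1.21, 2.06], [-1.07, 1.41], [-3.16, 2.05], [-2.99, -0.16], [-3.1, 3.1]. Speed limits (rad/s): [2.79, 2.79, 3.14, 3.14, 3.14, 3.14].

## Interface

Orientations are given as a unit quaternion [x, y, z, w].
In Python, from station import sense, get_image, finish_job gives the robot as it stands. The module is installed in compiled form; this text tells all that it offers.
- The arm moves only by the tool arm_command, never from a script. Its arguments are lists of equal length, an entry for each row: "gripper": the opening, from 0 (shut) to 1 (fully open); "linear": the shift along the tool's x, y, z in m, a list of three; "turn": the turn about the tool's z in rad. A call has 1 to 5 rows; each row is the pose to reach, as a shift and turn from the pose commanded when the call began, along the tool's axes at that moment; what a row does not reach only later rows make up. A row lasts 1/10 s, in which the tool goes at most 50 mm and 8.59 degrees, less where a joint would pass 70% of its speed; a pose out of reach is approached as far as the arm can. A call with a gripper value outside its range is refused whole. The fingers move at their own pace and stop on an object; "force" is the grip in N (left out, the last holds). Time passes only in rows, so rows that repeat a pose let the fingers close. It gives the time, the measured TCP pose, the force, the opening and the grip force at its end, in the units of the state.
- sense(): the state, without advancing time (a new reading comes with each control period).
- get_image(name): name is "side" or "top"; returns a dict with "image" (420x560x3 uint8, red, green, blue), "vfov" (degrees; the focal length in pixels is half the picture's height over the tangent of half this angle, whatever the lens; pixels are square), "cx", "cy" (the principal point, pixels), "extrinsics" (4x4, takes a point from camera to world coordinates). Camera axes: x right, y up, looking along -z (the intrinsics and any distortion apply to the point x, -y, -z); pixel columns grow to the right and rows downward; lengths in m; the calibration is good to about 2 mm. A picture is of the moment at which its call begins. There is no depth.
- finish_job(): hands the job in; it is judged then, once.
The state is a dict: "time": time; "q": joint angles; "qd": joint speeds; "joint_efforts": joint torques, N m; "tcp_pos": TCP position; "eef_rot": TCP orientation; "contact_force": force on the tool from outside, world axes, zero at the start; "moment": the same for the moment, N m; "finger_gap": opening from 0.0 (shut) to 1.0 (fully open); "finger_force": force on a finger pad.
Only numpy, scipy, OpenCV 4.12 (cv2) and the standard library are available. Lean on these libraries where they do the work, as an engineer would, in place of code of your own. Each camera call takes 0.05 s, during which the arm holds its last target. There are 200 camera calls.

## Task

Take the green fixation-light post from its rest, pass its tapered shank down through the eye of the leaning stand and into the socket below, pushing only until the taper bites with the collar still a little way above the eye, then let go so that friction holds it. Then tap or press it home from its cap end until its collar sits flush on the eye, and leave it there. Leave the blue post in the rest and do not push the other things about.

Things in the scene. Friction and masses are not known exactly. Their poses are not given: they have to be found in the camera images.
- green_post: post with a green sleeve and collar, 152 mm long, 0.10 to 0.18 kg, round, hanging upright by its collar in a hole of the rest. Origin at the centre of its lower tip, z up to its cap. Steel taper: 9 mm diameter at z = 3, 14 mm at z = 43, tip chamfered to 6 mm; stem 14 mm to z = 90. Grip it by the sleeve with the fingers parallel to the post, about z = 122 mm
- green_post_seat (a point): centre of the underside of the green post's collar, 90 mm from the tip; post axes. Collar 40 mm diameter, 6 mm thick; above it the green sleeve, 26 mm diameter, from 96 to 146 mm from the tip
- green_post_cap (a point): centre of the flat top of the green post's steel cap, 152 mm from the tip, where it is tapped; cap 23 mm diameter, 6 mm high
- blue_post: the same post with a blue sleeve and collar, hanging in another hole of the rest; stays there. Origin at its lower tip
- stand: fixed grey base plate of the leaning stand, 115 x 84 x 10 mm, origin on the table under the foot of the socket; the plate reaches from x = -80 to +35 mm, the socket leans towards its -x
- holder: fixed inclined part of the stand. Origin: centre of the upper face of the eye, 107 mm above the table; z is the common axis of eye and socket, pointing out of the eye, up and to the left as seen from the robot, 32 degrees from vertical. Eye: aluminium ring, outer 44 mm, hole 18 mm, z = -8 to 0 mm. Straps at y = +-24 mm lead down to the white socket tube, outer 52 mm, z = -94 to -54 mm
- bud_tub: clear beaker of cotton buds, 61 mm wide, 81 mm high, bystander, origin at the centre of its underside
- blue_lens: blue ringed lens, 45 mm wide, 19 mm high, bystander, origin at the centre of its underside
- prism_case: round black and grey screw case, 41 mm wide, 25 mm high, bystander, origin at the centre of its underside
- marker: white and black marker pen 135 mm long lying on the table, bystander, origin under its middle
- socket_mouth (a point): mouth of the taper bore on the axis, 50 mm below the eye's face: four brass spring jaws with a small funnel. The tip may catch on the funnel's edge; centred, the post slides freely until its collar is about 10 mm above the eye. Then the jaws grip: driving on takes 10 to 22 N along the axis until the collar meets the eye (hard stop), and friction holds it against 6 N or more
- rest: fixed dark steel post rest, 56 x 150 x 100 mm (x, y, z): a 6 mm level plate on two end legs, upper face 100 mm above the table, with two 19 mm holes at y = -45 and +45 mm; the collars of the posts lie on the plate. Origin at the centre of its underside
- chin_rest: fixed white chin rest frame at the table's front edge, to be kept clear of: x = 0.32 to 0.39, y = -0.49 to -0.23 in the world, reaching 0.61 m above the table; the arm starts behind it, on its right, and has to come back and round it. Origin at the foot of the frame, 117 mm below the table top

How it is judged:
On the way, in this order (a step that is already met when the one before it is completed fails the run):
1. the green post stands in the socket through the eye, its collar 3 to 18 mm above the eye, let go (z of green_post_seat in the frame of holder between 0.003 and 0.018 m and angle between the z axis of green_post and the z axis of holder, either way round below 0.08 rad and distance between green_post_seat and holder below 0.0185 m and contact force between the fingers and green_post below 0.1 N and linear speed of green_post below 0.02 m/s), for 0.3 s.
2. the green post is driven home: collar within 2 mm of the eye (z of green_post_seat in the frame of holder below 0.002 m), for 0.2 s.
At the end, for the whole second after the job is handed in: The green post stands through the eye in the taper socket, its collar within 2 mm of the eye's upper face and 3.5 mm of its centre, in line with the socket within 0.05 rad, at rest and let go; the blue post still hangs in the rest (z of green_post_seat in the frame of holder between -0.002 and 0.002 m and distance between green_post_seat and holder below 0.0035 m and angle between the z axis of green_post and the z axis of holder, either way round below 0.05 rad and linear speed of green_post below 0.01 m/s and contact force between the fingers and green_post below 0.1 N); the robot touches nothing.
It fails at once if the blue post is taken or knocked from its place in the rest (more than 20 mm) (distance of blue_post from where it was at the start of the episode above 0.02 m).
It fails at once if a bystander is pushed more than 30 mm (distance of any of bud_tub, blue_lens, prism_case, marker from where it was at the start of the episode above 0.03 m).
It also fails if it takes over 61 s, if anything falls off the work surface, if the arm or the gripper's body presses on something with over 40 N, if the wrist force passes 120 N, or if a joint passes its speed limit or range.

## Working session

There is one attempt and no reset: what is moved stays moved. The work goes in short steps, Python scripts to look and compute and a tool call to move; the robot and the scene stay as the last step left them, time stands still between calls to the robot, and variables do not carry over. Pictures are saved under pics/ and viewed, at most 10 in all, crops included, and the job is handed in when it is done.

Besides the shell and the picture viewer there is one more tool, called after "Emit:" by a JSON object that holds its "method" and its "body", one argument or row to a line. arm_command: Moves the arm, as the interface text tells. Its arguments: {"type":"object","properties":{"gripper":{"type":"array","items":{"type":"number"}},"linear":{"type":"array","items":{"type":"array","items":{"type":"number"}}},"turn":{"type":"array","items":{"type":"number"}},"force":{"type":"number"}},"required":["gripper","linear","turn"]}

```bash
mkdir -p pics; ls; python3 - <<'E'
from station import sense,get_image
import cv2,numpy as np
print(sense())
for n in("side","top"):
    d=get_image(n); cv2.imwrite(f"pics/{n}0.png",d["image"][:,:,::-1]); np.savez(f"{n}0.npz",**d)
    print(n,{k:(np.round(v,4).tolist() if k=="extrinsics" else v) for k,v in d.items() if k!="image"})
E
```

```text
pics
{'time': 0.0, 'q': array([ 1.53357952e+00,  3.85547884e-01,  6.62160834e-03, -5.23868783e-04,
       -1.19402283e+00, -2.58584416e-01]), 'qd': array([ 0.00023212, -0.00017419,  0.00070516,  0.00124767, -0.00041047,
        0.00096194]), 'joint_efforts': array([ 1.62124534e-04, -3.92290127e+01,  1.88404298e+01,  4.18633059e+00,
       -4.64831319e-03, -3.39921755e-06]), 'tcp_pos': array([0.18201297, 0.59731822, 0.24422146]), 'eef_rot': array([ 9.89067780e-01, -1.47457480e-01, -1.23071909e-04,  1.09669551e-03]), 'contact_force': array([ 0.57135794,  0.60017182, -0.6105481 ]), 'moment': array([ 0.03367797, -0.01444212, -0.01350899]), 'finger_force': 0.0, 'finger_gap': 1.0010011917252573}
side {'vfov': 42.53559864747173, 'cx': 277.2600093008724, 'cy': 207.69693624447376, 'extrinsics': [[-0.7743, 0.5438, -0.3235, 0.1771], [-0.6327, -0.6603, 0.4046, 0.3568], [0.0064, 0.518, 0.8554, 1.1083], [0.0, 0.0, 0.0, 1.0]]}
top {'vfov': 50.67490002940785, 'cx': 290.04094220679076, 'cy': 204.48968456172884, 'extrinsics': [[0.013, 0.994, -0.1085, 0.431], [-0.9998, 0.0142, 0.0104, -0.1145], [0.0118, 0.1083, 0.994, 1.305], [0.0, 0.0, 0.0, 1.0]]}
```

View pics/side0.png

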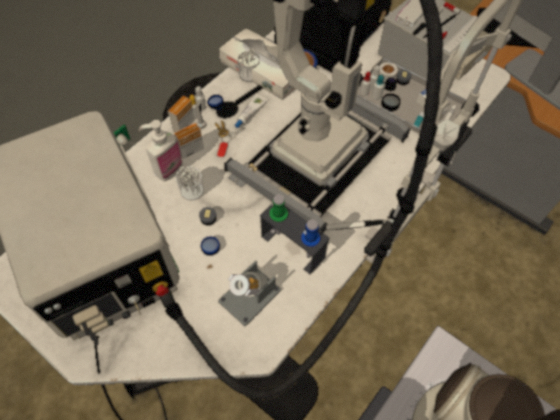

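View pics/top0.png

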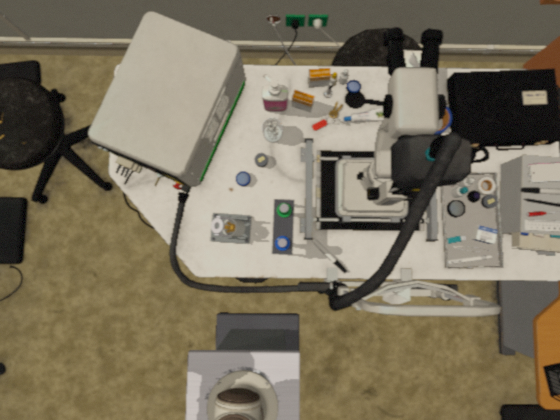

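```bash
cat > h.py <<'E'
import numpy as np,cv2
def cam(n,d=None):
    d=d or np.load(f"{n}0.npz"); E=np.array(d["extrinsics"]); f=210/np.tan(np.radians(float(d["vfov"]))/2)
    K=np.array([[f,0,float(d["cx"])],[0,f,float(d["cy"])],[0,0,1]])
    R=np.diag([1,-1,-1])@E[:3,:3].T; return K,R,-R@E[:3,3],E[:3,3]
def proj(c,p):
    K,R,t,_=c; q=K@(R@np.atleast_2d(p).T+t[:,None]); return (q[:2]/q[2]).T
def atz(c,uv,z):
    K,R,t,o=c; d=R.T@np.linalg.inv(K)@[uv[0],uv[1],1]; return o+d*(z-o[2])/d[2]
def tri(cs,uvs):
    X=cv2.triangulatePoints(*[c[0]@np.c_[c[1],c[2]] for c in cs],*[np.array(u,float).reshape(2,1) for u in uvs])
    p=(X[:3]/X[3]).ravel(); return p,[proj(c,p)[0]-u for c,u in zip(cs,uvs)]
E
python3 - <<'E'
import cv2,numpy as np
s=cv2.imread("pics/side0.png");t=cv2.imread("pics/top0.png")
a=cv2.resize(s[190:330,210:340],None,fx=4,fy=4,interpolation=cv2.INTER_CUBIC)
b=cv2.resize(t[190:265,203:303],None,fx=4,fy=4,interpolation=cv2.INTER_CUBIC)
o=np.zeros((600,800,3),np.uint8)
a=cv2.resize(s[195:330,210:335],(500,540),interpolation=cv2.INTER_CUBIC)
cv2.imwrite("pics/c1.png",a)
b=cv2.resize(t[190:265,203:303],(800,600),interpolation=cv2.INTER_CUBIC)
cv2.imwrite("pics/c2.png",b)
E
```

```text
(no output)
```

View pics/c1.png

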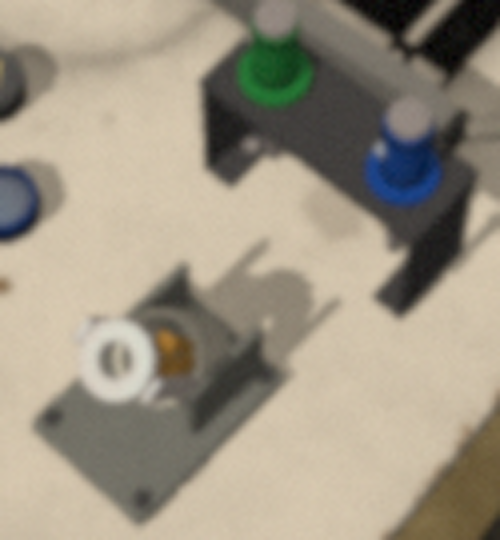

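View pics/c2.png

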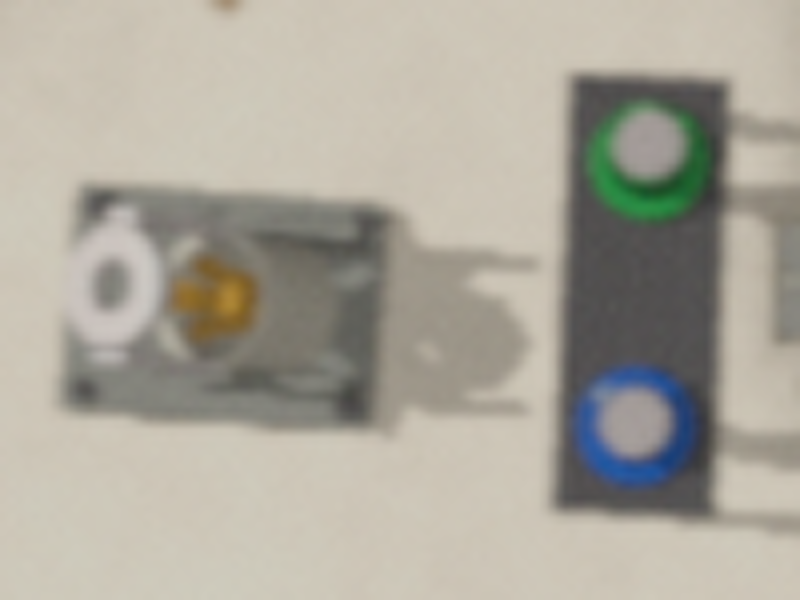

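```bash
cat > m.py <<'E'
from h import *
S,T=cam("side"),cam("top"); cs=[S,T]
s=lambda x,y:(210+(x+.5)/4-.5,195+(y+.5)/4-.5)
t=lambda x,y:(203+(x+.5)/8-.5,190+(y+.5)/8-.5)
for n,a,b in [("gcap",(273,17),(648,142)),("bcap",(408,118),(636,424)),("gcol",(275,73),(648,160)),("bcol",(403,172),(635,428)),("eye",(118,360),(113,284)),
 ("pTL",(38,425),(60+0,408)) ,("pBL",(142,520),(60,408)),("pBR",(290,375),(375,430)),("pTLb",(38,425),(82,188))]:
    p,e=tri(cs,[s(*a),t(*b)]); print(n,p.round(4),np.round(e,1).tolist())
print("at z: gcap",atz(S,s(273,17),.162).round(4),atz(T,t(648,142),.162).round(4))
print("bcap",atz(S,s(408,118),.162).round(4),atz(T,t(636,424),.162).round(4))
print("eye",atz(S,s(118,360),.107).round(4),atz(T,t(113,284),.107).round(4))
for c in [(82,188),(392,210),(375,430),(60,408)]: print("plate",atz(T,t(*c),.01).round(4))
for c in [(38,425),(142,520),(290,375)]: print("plateS",atz(S,s(*c),.01).round(4))
for c in [(572,75),(730,80),(712,515),(555,508)]: print("rest",atz(T,t(*c),.1).round(4))
# hose: epipolar matches
for uv in [(182,240),(190,280),(240,289),(300,289),(335,298),(380,280),(420,210)]:
    print("hose",uv,[proj(S,atz(T,uv,z))[0].round(0).tolist() for z in (0,.1,.2,.3,.4,.5)])
E
python3 m.py
```

```text
gcap [ 0.5485 -0.1096  0.1591] [[0.1, 0.0], [-0.0, -0.1]]
bcap [ 0.4577 -0.1068  0.1583] [[0.2, 0.0], [-0.1, -0.2]]
gcol [ 0.5475 -0.1099  0.1031] [[-0.2, -0.0], [0.1, 0.2]]
bcol [ 0.4571 -0.1065  0.1018] [[-0.0, -0.0], [0.0, 0.0]]
eye [0.5024 0.0701 0.1043] [[-0.3, -0.1], [0.2, 0.3]]
pTL [0.4892 0.1083 0.1069] [[11.8, 1.1], [-7.7, -10.6]]
pBL [0.4632 0.1029 0.0093] [[-0.1, -0.0], [0.1, 0.1]]
pBR [ 0.4562 -0.0116  0.0042] [[-0.4, -0.1], [0.2, 0.4]]
pTLb [0.5431 0.0977 0.0049] [[-0.4, -0.1], [0.2, 0.4]]
at z: gcap [ 0.5475 -0.1081  0.162 ] [ 0.5481 -0.1097  0.162 ]
bcap [ 0.4571 -0.1048  0.162 ] [ 0.457  -0.1072  0.162 ]
eye [0.5009 0.0706 0.107 ] [0.503  0.0702 0.107 ]
plate [0.5438 0.0976 0.01  ]
plate [ 0.5373 -0.0158  0.01  ]
plate [ 0.4571 -0.0115  0.01  ]
plate [0.4635 0.103  0.01  ]
plateS [0.5407 0.0985 0.01  ]
plateS [0.4627 0.1029 0.01  ]
plateS [ 0.454 -0.01   0.01 ]
rest [ 0.5771 -0.0832  0.1   ]
rest [ 0.5761 -0.1372  0.1   ]
rest [ 0.4282 -0.1329  0.1   ]
rest [ 0.4298 -0.0799  0.1   ]
hose (182, 240) [[218.0, 356.0], [223.0, 333.0], [228.0, 306.0], [234.0, 274.0], [242.0, 237.0], [251.0, 191.0]]
hose (190, 280) [[270.0, 382.0], [274.0, 358.0], [279.0, 330.0], [285.0, 297.0], [292.0, 258.0], [300.0, 211.0]]
hose (240, 289) [[323.0, 335.0], [326.0, 312.0], [331.0, 286.0], [336.0, 255.0], [342.0, 218.0], [349.0, 174.0]]
hose (300, 289) [[368.0, 275.0], [372.0, 254.0], [375.0, 230.0], [380.0, 202.0], [385.0, 168.0], [391.0, 126.0]]
hose (335, 298) [[402.0, 250.0], [405.0, 230.0], [408.0, 207.0], [412.0, 179.0], [417.0, 146.0], [422.0, 106.0]]
hose (380, 280) [[413.0, 200.0], [415.0, 182.0], [418.0, 160.0], [422.0, 134.0], [426.0, 103.0], [431.0, 66.0]]
hose (420, 210) [[370.0, 128.0], [373.0, 111.0], [376.0, 92.0], [380.0, 69.0], [384.0, 41.0], [389.0, 8.0]]
```

Emit:
{"method": "arm_command", "body": {
  "gripper": [1, 1, 1, 1, 1],
  "linear": [
    [0.035, 0.035, -0.036],
    [0.07, 0.07, -0.036],
    [0.105, 0.104, -0.036],
    [0.141, 0.138, -0.036],
    [0.176, 0.173, -0.036]
  ],
  "turn": [0.14, 0.28, 0.42, 0.56, 0.7]
}}

```text
time: 0.6
tcp_pos: [0.2974, 0.3849, 0.2811]
eef_rot: [0.877, -0.48, -0.0, 0.0]
contact_force: [0.1, 0.5, 0.3]
finger_gap: 0.998
finger_force: 0.0
```

```bash
cat > rel.py <<'E'
import sys,numpy as np
from station import sense
from scipy.spatial.transform import Rotation as R
# args: x y z closing-angle -> shift in tool axes and turn, plus state
s=sense(); r=R.from_quat(s["eef_rot"]).as_matrix()
print("t",round(s["time"],2),"tcp",s["tcp_pos"].round(4),"q",s["q"].round(2),"F",s["contact_force"].round(1),"gap",round(s["finger_gap"],3),"ff",round(s["finger_force"],1))
print("tool x,y",r[:,0].round(3),r[:,1].round(3),"z",r[:,2].round(3))
a=list(map(float,sys.argv[1:]))
for i in range(0,len(a),4):
    d=r.T@(np.array(a[i:i+3])-s["tcp_pos"]); y=np.arctan2(r[1,1],r[0,1])
    tw=-((a[i+3]-y+np.pi/2)%np.pi-np.pi/2); print("shift",d.round(4),"turn",round(tw,3))
E
python3 rel.py 0.45 0.10 0.28 -0.06 0.53 -0.09 0.25 -0.06
python3 - <<'E'
from h import *
S,T=cam("side"),cam("top")
for uv in [(187,187),(95,135),(175,178)]: print([ (z,atz(T,uv,z).round(3)[:2].tolist(),proj(S,atz(T,uv,z))[0].round(0).tolist()) for z in (0,.1,.2,.3,.4)])
E
```

```text
t 0.6 tcp [0.2974 0.3849 0.2811] q [ 1.25  0.12 -0.26 -0.   -1.19 -0.68] F [0.1 0.5 0.3] gap 0.998 ff 0.0
tool x,y [ 0.539 -0.842  0.   ] [-0.842 -0.539  0.   ] z [-0. -0. -1.]
shift [0.3222 0.0252 0.0011] turn 0.63
shift [0.5254 0.0603 0.0312] turn 0.63
[(0, [0.621, 0.178], [167.0, 307.0]), (0.1, [0.607, 0.156], [172.0, 285.0]), (0.2, [0.592, 0.133], [177.0, 260.0]), (0.3, [0.577, 0.111], [184.0, 230.0]), (0.4, [0.563, 0.088], [192.0, 195.0])]
[(0, [0.774, 0.459], [15.0, 363.0]), (0.1, [0.748, 0.415], [21.0, 340.0]), (0.2, [0.722, 0.371], [29.0, 312.0]), (0.3, [0.695, 0.327], [37.0, 280.0]), (0.4, [0.669, 0.283], [47.0, 242.0])]
[(0, [0.648, 0.215], [146.0, 312.0]), (0.1, [0.631, 0.189], [151.0, 290.0]), (0.2, [0.614, 0.164], [157.0, 265.0]), (0.3, [0.598, 0.139], [163.0, 235.0]), (0.4, [0.581, 0.114], [172.0, 199.0])]
```

Emit:
{"method": "arm_command", "body": {
  "gripper": [1, 1, 1, 1, 1],
  "linear": [
    [0.049, 0.005, 0],
    [0.098, 0.01, 0],
    [0.147, 0.015, 0],
    [0.196, 0.02, 0],
    [0.245, 0.025, 0]
  ],
  "turn": [0.12, 0.25, 0.38, 0.5, 0.63]
}}

```text
time: 1.1
tcp_pos: [0.4094, 0.1657, 0.2813]
eef_rot: [-0.686, 0.728, 0.0, 0.0]
contact_force: [0.8, 1.1, -0.2]
finger_gap: 1.0
finger_force: 0.0
```

```bash
python3 rel.py 0.548 -0.109 0.26 -0.06
```

```text
t 1.1 tcp [0.4094 0.1657 0.2813] q [ 0.75  0.04 -0.35 -0.   -1.18 -0.81] F [ 0.8  1.1 -0.2] gap 1.0 ff 0.0
tool x,y [-0.06  -0.998 -0.   ] [-0.998  0.06  -0.   ] z [ 0.  0. -1.]
shift [ 0.266  -0.1548  0.0212] turn 0.0
```

Emit:
{"method": "arm_command", "body": {
  "gripper": [1, 1, 1, 1, 1],
  "linear": [
    [0.042, -0.024, 0],
    [0.084, -0.049, 0],
    [0.126, -0.073, 0],
    [0.168, -0.098, 0],
    [0.21, -0.122, 0]
  ],
  "turn": [0, 0, 0, 0, 0]
}}

```text
time: 1.6
tcp_pos: [0.5198, -0.0506, 0.281]
eef_rot: [-0.687, 0.726, 0.0, -0.0]
contact_force: [1.8, 0.6, 0.1]
finger_gap: 0.998
finger_force: 0.0
```

Emit:
{"method": "arm_command", "body": {
  "gripper": [1, 1, 1, 1, 1],
  "linear": [
    [0.03, -0.02, 0.015],
    [0.056, -0.033, 0.03],
    [0.056, -0.033, 0.05],
    [0.056, -0.033, 0.07],
    [0.056, -0.033, 0.08]
  ],
  "turn": [0, 0, 0, 0, 0]
}}

```text
time: 2.1
tcp_pos: [0.5481, -0.1067, 0.1988]
eef_rot: [-0.687, 0.727, 0.002, -0.002]
contact_force: [-0.5, -0.4, 0.4]
finger_gap: 1.002
finger_force: 0.0
```

```bash
python3 rel.py 0.548 -0.109 0.13 -0.06; python3 - <<'E'
from station import get_image
import cv2,numpy as np
o=[]
for n,(x,y) in (("side",(215,150)),("top",(215,165))):
    d=get_image(n); cv2.imwrite(f"pics/{n}1.png",d["image"][:,:,::-1]); o.append(cv2.resize(d["image"][y:y+150,x:x+100,::-1],None,fx=4,fy=4,interpolation=cv2.INTER_CUBIC))
cv2.imwrite("pics/c3.png",np.hstack(o))
E
```

```text
t 2.1 tcp [ 0.5481 -0.1067  0.1988] q [ 0.1   0.31 -0.22 -0.   -1.04 -0.15] F [-0.5 -0.4  0.4] gap 1.002 ff 0.0
tool x,y [-0.056 -0.998  0.   ] [-0.998  0.056  0.004] z [-0.004  0.    -1.   ]
shift [ 0.0023 -0.0004  0.0688] turn 0.004
```

View pics/c3.png

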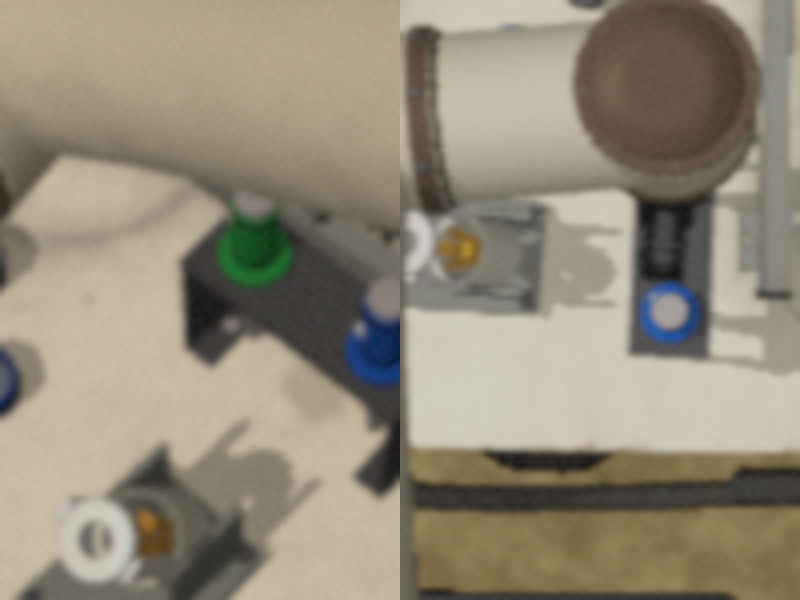

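Emit:
{"method": "arm_command", "body": {
  "gripper": [1, 1, 1, 1, 1],
  "linear": [
    [0.002, 0, 0.02],
    [0.002, 0, 0.04],
    [0.002, 0, 0.06],
    [0.002, 0, 0.07],
    [0.002, 0, 0.07]
  ],
  "turn": [0, 0, 0, 0, 0]
}}

```text
time: 2.7
tcp_pos: [0.5489, -0.1081, 0.1308]
eef_rot: [-0.688, 0.726, 0.0, -0.001]
contact_force: [-0.4, 0.5, 0.1]
finger_gap: 0.998
finger_force: 0.0
```

Emit:
{"method": "arm_command", "body": {
  "gripper": [0, 0, 0, 0, 0],
  "linear": [
    [0, 0, 0],
    [0, 0, 0],
    [0, 0, 0],
    [0, 0, 0],
    [0, 0, 0]
  ],
  "turn": [0, 0, 0, 0, 0],
  "force": 25
}}

```text
time: 3.2
tcp_pos: [0.5495, -0.1084, 0.132]
eef_rot: [-0.687, 0.726, -0.0, 0.0]
contact_force: [-0.4, 1.3, 2.1]
finger_gap: 0.301
finger_force: 24.8
```

Emit:
{"method": "arm_command", "body": {
  "gripper": [0, 0, 0, 0, 0],
  "linear": [
    [0, 0, -0.015],
    [0, 0, -0.035],
    [0, 0, -0.055],
    [0, 0, -0.07],
    [0, 0, -0.07]
  ],
  "turn": [0, 0, 0, 0, 0]
}}

```text
time: 3.7
tcp_pos: [0.5503, -0.1084, 0.2033]
eef_rot: [-0.687, 0.726, -0.002, 0.002]
contact_force: [0.0, 0.3, -0.8]
finger_gap: 0.301
finger_force: 24.9
```

```bash
python3 rel.py 0.548 -0.109 0.2 -0.06; cat > pic.py <<'E'
import sys
from station import get_image
import cv2,numpy as np
# pic.py tag  x0 y0 w h (side crop, scaled to fit 800x600)
tag=sys.argv[1]; x,y,w,h=map(int,sys.argv[2:6])
d=get_image("side"); cv2.imwrite(f"pics/side_{tag}.png",d["image"][:,:,::-1])
f=min(800//w,600//h); cv2.imwrite(f"pics/c_{tag}.png",cv2.resize(d["image"][y:y+h,x:x+w,::-1],None,fx=f,fy=f,interpolation=cv2.INTER_CUBIC)); print("scale",f)
E
```

```text
t 3.7 tcp [ 0.5503 -0.1084  0.2033] q [ 0.09  0.31 -0.22  0.   -1.04 -0.15] F [ 0.   0.3 -0.8] gap 0.301 ff 24.9
tool x,y [-0.055 -0.998 -0.   ] [-0.998  0.055 -0.005] z [ 0.005  0.    -1.   ]
shift [0.0007 0.0023 0.0033] turn 0.005
```

Emit:
{"method": "arm_command", "body": {
  "gripper": [0, 0, 0, 0, 0],
  "linear": [
    [-0.008, 0, 0],
    [-0.0187, 0, 0.001],
    [-0.026, 0, 0.002],
    [-0.033, 0, 0.003],
    [-0.033, 0, 0.003]
  ],
  "turn": [0, 0, 0, 0, 0]
}}

```text
time: 4.2
tcp_pos: [0.5506, -0.0744, 0.1974]
eef_rot: [-0.688, 0.726, 0.001, -0.001]
contact_force: [0.1, -1.4, -1.3]
finger_gap: 0.295
finger_force: 25.3
```

Emit:
{"method": "arm_command", "body": {
  "gripper": [0, 0, 0, 0, 0],
  "linear": [
    [-0.008, 0, 0.002],
    [-0.0145, 0, 0.0044],
    [-0.02, 0, 0.007],
    [-0.0247, 0, 0.009],
    [-0.031, 0, 0.0125]
  ],
  "turn": [0, 0, 0, 0, 0]
}}

```text
time: 4.7
tcp_pos: [0.5527, -0.044, 0.1858]
eef_rot: [-0.687, 0.726, 0.0, 0.0]
contact_force: [-1.9, -1.5, 0.3]
finger_gap: 0.295
finger_force: 24.7
```

```bash
python3 rel.py 0.548 -0.109 0.2 -0.06;python3 pic.py piv 220 170 130 100
```

```text
t 4.7 tcp [ 0.5527 -0.044   0.1858] q [ 0.21  0.32 -0.25 -0.   -1.   -0.27] F [-1.9 -1.5  0.3] gap 0.295 ff 24.7
tool x,y [-0.055 -0.998 -0.   ] [-0.998  0.055 -0.   ] z [ 0.  0. -1.]
shift [ 0.0652  0.0011 -0.0142] turn 0.005
scale 6
```

View pics/c_piv.png

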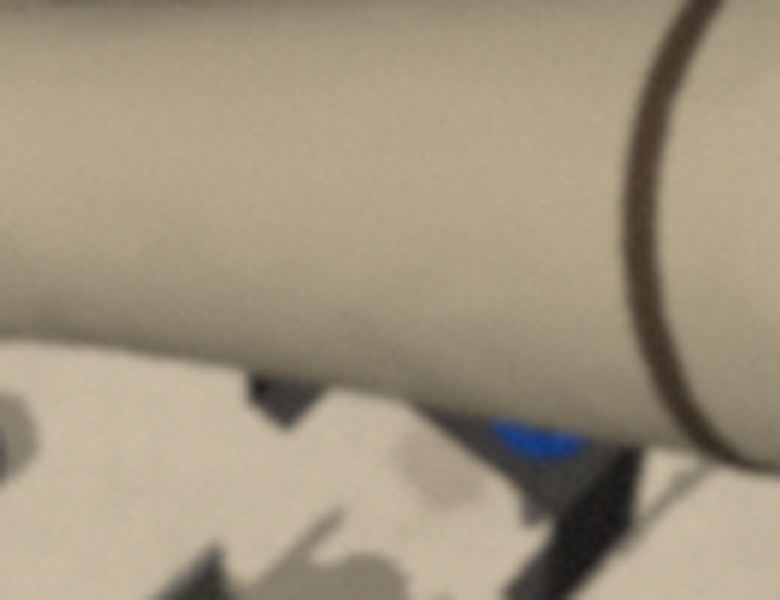

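Emit:
{"method": "arm_command", "body": {
  "gripper": [0, 0, 0, 0, 0],
  "linear": [
    [-0.007, 0, -0.011],
    [-0.015, 0, -0.025],
    [-0.026, 0, -0.042],
    [-0.037, 0, -0.06],
    [-0.046, 0, -0.075]
  ],
  "turn": [0, 0, 0, 0, 0]
}}

```text
time: 5.25
tcp_pos: [0.556, 0.003, 0.2627]
eef_rot: [-0.688, 0.726, -0.0, 0.002]
contact_force: [0.3, -0.3, -1.5]
finger_gap: 0.297
finger_force: 24.8
```

```bash
python3 rel.py 0.507 0.144 0.255 -0.06; python3 - <<'E'
from station import get_image
import cv2,numpy as np
for n in ("side","top"):
    d=get_image(n); im=d["image"]; cv2.imwrite(f"pics/{n}2.png",im[:,:,::-1])
    hsv=cv2.cvtColor(im,cv2.COLOR_RGB2HSV); m=cv2.inRange(hsv,(55,120,40),(85,255,255))
    k,l,s,c=cv2.connectedComponentsWithStats(m); print(n,[(s[i].tolist(),c[i].round(1).tolist()) for i in range(1,k) if s[i,4]>6])
E
```

```text
t 5.25 tcp [0.556  0.003  0.2627] q [ 0.3   0.25 -0.14 -0.   -1.18 -0.35] F [ 0.3 -0.3 -1.5] gap 0.297 ff 24.8
tool x,y [-0.055 -0.999 -0.002] [-0.999  0.055 -0.003] z [ 0.003  0.002 -1.   ]
shift [-0.1381  0.0566  0.0078] turn 0.005
side [([115, 126, 14, 13, 74], [121.8, 131.1])]
top [([286, 15, 19, 11, 144], [295.0, 19.1]), ([309, 15, 19, 11, 114], [317.6, 18.6]), ([214, 83, 30, 66, 110], [228.9, 115.8]), ([242, 194, 11, 14, 87], [247.4, 201.1])]
```

```bash
python3 - <<'E'
import cv2,numpy as np
t=cv2.imread("pics/top2.png")[170:245,225:325]; s=cv2.imread("pics/side2.png")[170:320,200:300]
cv2.imwrite("pics/c4.png",np.hstack([cv2.resize(t,None,fx=5,fy=5,interpolation=2),cv2.resize(cv2.resize(s,None,fx=2.5,fy=2.5,interpolation=2),(250,375))]))
E
```

```text
(no output)
```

View pics/c4.png

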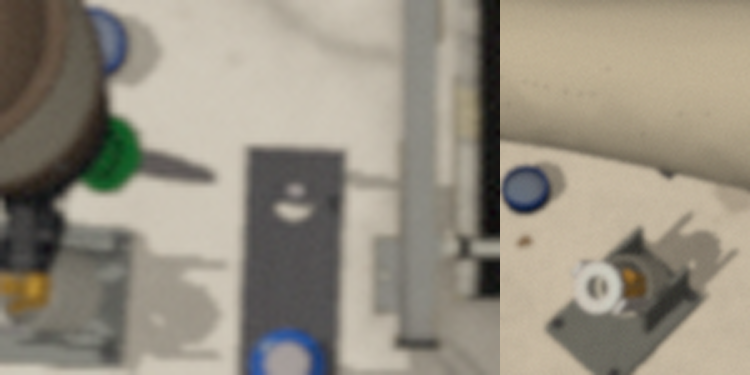

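```bash
cat > th.py <<'E'
from h import *
T=cam("top");S=cam("side")
G=np.array([.556,.003,.2677])
for th in (28,30,32,34,36,38):
    r=np.radians(th); a=np.r_[np.sin(r)*np.array([.055,.998]),np.cos(r)]
    print(th,"tip",proj(T,G-.126*a)[0].round(1),"collar",proj(T,G-.036*a)[0].round(1))
print("seen tip",225+215.5/5-.5,170+178.5/5-.5)
E
python3 th.py
```

```text
28 tip [263.  205.5] collar [244.  200.8]
30 tip [264.4 205.5] collar [244.4 200.8]
32 tip [265.8 205.5] collar [244.8 200.8]
34 tip [267.2 205.5] collar [245.2 200.8]
36 tip [268.5 205.5] collar [245.6 200.8]
38 tip [269.9 205.5] collar [246.  200.8]
seen tip 267.6 205.2
```

Emit:
{"method": "arm_command", "body": {
  "gripper": [0, 0, 0, 0, 0],
  "linear": [
    [-0.02, 0.02, 0.002],
    [-0.05, 0.04, 0.004],
    [-0.085, 0.057, 0.006],
    [-0.115, 0.057, 0.007],
    [-0.138, 0.057, 0.008]
  ],
  "turn": [0, 0, 0, 0, 0]
}}

```text
time: 5.85
tcp_pos: [0.5052, 0.1441, 0.2525]
eef_rot: [-0.688, 0.726, 0.0, 0.0]
contact_force: [0.2, -0.4, -0.8]
finger_gap: 0.297
finger_force: 25.0
```

```bash
python3 rel.py 0.5062 0.1452 0.2179 -0.06; python3 - <<'E'
from station import get_image
import cv2,numpy as np
d=get_image("side");cv2.imwrite("pics/side3.png",d["image"][:,:,::-1]);s=d["image"][200:320,190:310,::-1]
d=get_image("top");cv2.imwrite("pics/top3.png",d["image"][:,:,::-1]);t=d["image"][170:250,185:265,::-1]
cv2.imwrite("pics/c5.png",np.hstack([cv2.resize(s,(480,480),interpolation=2),cv2.resize(t,(320,320),interpolation=2)[:480].copy() if 0 else cv2.copyMakeBorder(cv2.resize(t,(320,320),interpolation=2),0,160,0,0,0)]))
E
```

```text
t 5.85 tcp [0.5052 0.1441 0.2525] q [ 0.59  0.21 -0.22 -0.   -1.14 -0.64] F [ 0.2 -0.4 -0.8] gap 0.297 ff 25.0
tool x,y [-0.054 -0.999 -0.001] [-0.999  0.054  0.   ] z [ 0.     0.001 -1.   ]
shift [-0.0011 -0.0009  0.0346] turn 0.006
```

View pics/c5.png

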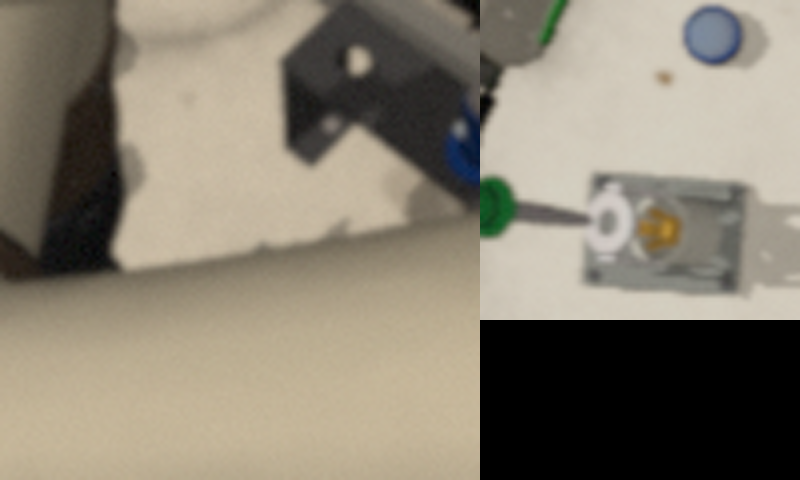

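```bash
python3 - <<'E'
from h import *
import cv2
T=cam("top")
H=np.array([.502,.0703,.107])
G=np.array([.5052,.1441,.2575])
for th in (30,32,34,36):
    r=np.radians(th); a=np.r_[np.sin(r)*np.array([.055,.998]),np.cos(r)]
    print(th,"tip",proj(T,G-.126*a)[0].round(1),"collar",proj(T,G-.033*a)[0].round(1))
print("eye",proj(T,H)[0].round(1))
t=cv2.imread("pics/top3.png")[208:238,185:235]
cv2.imwrite("pics/c6.png",cv2.resize(t,(800,480),interpolation=2))
E
```

```text
30 tip [210.  224.5] collar [185.3 221.1]
32 tip [211.3 224.5] collar [185.7 221.1]
34 tip [212.6 224.6] collar [186.  221.1]
36 tip [213.8 224.6] collar [186.3 221.1]
eye [216.6 225.4]
```

View pics/c6.png

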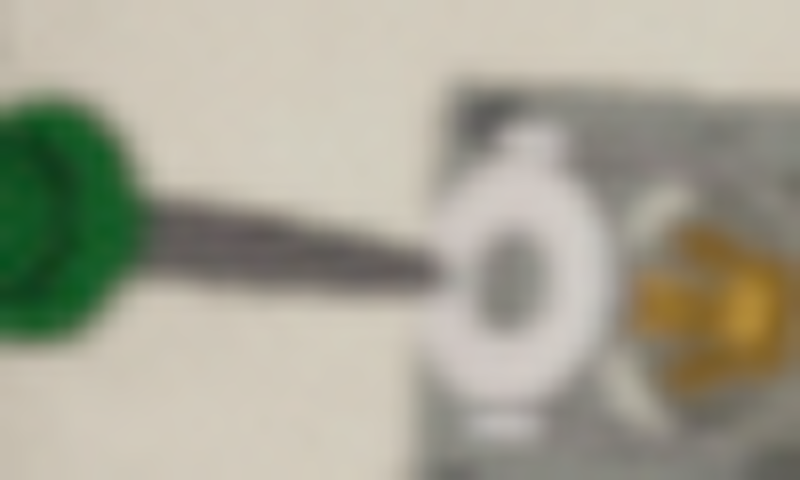

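Emit:
{"method": "arm_command", "body": {
  "gripper": [0, 0, 0, 0, 0],
  "linear": [
    [-0.001, -0.001, 0.012],
    [-0.001, -0.001, 0.024],
    [-0.001, -0.001, 0.034],
    [-0.001, -0.001, 0.034],
    [-0.001, -0.001, 0.034]
  ],
  "turn": [0, 0, 0, 0, 0]
}}

```text
time: 6.45
tcp_pos: [0.507, 0.1427, 0.2184]
eef_rot: [-0.687, 0.727, -0.0, -0.0]
contact_force: [-0.3, -0.6, -1.9]
finger_gap: 0.298
finger_force: 25.0
```

```bash
python3 rel.py 0.5062 0.1452 0.2179 -0.06; python3 - <<'E'
from station import get_image
import cv2
d=get_image("top")["image"];cv2.imwrite("pics/top4.png",d[:,:,::-1])
E
```

```text
t 6.45 tcp [0.507  0.1427 0.2184] q [ 0.58  0.24 -0.27  0.   -1.06 -0.64] F [-0.3 -0.6 -1.9] gap 0.298 ff 25.0
tool x,y [-0.056 -0.998  0.001] [-0.998  0.056  0.001] z [-0.001 -0.001 -1.   ]
shift [-0.0024  0.001   0.0005] turn 0.004
```

Emit:
{"method": "arm_command", "body": {
  "gripper": [0, 0, 0, 0, 0],
  "linear": [
    [0.004, 0, 0.0064],
    [0.008, 0, 0.0128],
    [0.0127, 0, 0.0204],
    [0.0175, 0, 0.028],
    [0.0212, 0, 0.034]
  ],
  "turn": [0, 0, 0, 0, 0]
}}

```text
time: 7.0
tcp_pos: [0.5061, 0.1222, 0.1841]
eef_rot: [-0.687, 0.726, 0.0, 0.001]
contact_force: [-0.3, 3.2, -1.7]
finger_gap: 0.298
finger_force: 25.1
```

Emit:
{"method": "arm_command", "body": {
  "gripper": [0, 0, 0, 0, 0],
  "linear": [
    [-0.002, 0.001, 0.001],
    [0.0006, 0.001, 0.005],
    [0.0033, 0.001, 0.0095],
    [0.006, 0.001, 0.0135],
    [0.0066, 0.001, 0.0145]
  ],
  "turn": [0, 0, 0, 0, 0]
}}

```text
time: 7.5
tcp_pos: [0.505, 0.1158, 0.1701]
eef_rot: [-0.687, 0.726, -0.0, 0.001]
contact_force: [1.2, 2.1, -2.3]
finger_gap: 0.301
finger_force: 25.1
```

```bash
python3 rel.py 0.5045 0.1141 0.168 -0.06; python3 - <<'E'
from station import get_image
import cv2
d=get_image("top")["image"];cv2.imwrite("pics/top5.png",d[:,:,::-1])
hsv=cv2.cvtColor(d,cv2.COLOR_RGB2HSV); m=cv2.inRange(hsv,(55,120,40),(85,255,255))
k,l,s,c=cv2.connectedComponentsWithStats(m); print([(s[i].tolist(),c[i].round(1).tolist()) for i in range(1,k) if s[i,4]>6])
E
```

```text
t 7.5 tcp [0.505  0.1158 0.1701] q [ 0.54  0.27 -0.36  0.   -0.93 -0.59] F [ 1.2  2.1 -2.3] gap 0.301 ff 25.1
tool x,y [-0.055 -0.998 -0.001] [-0.998  0.055 -0.001] z [ 0.001  0.001 -1.   ]
shift [0.0017 0.0004 0.0021] turn 0.005
[([286, 15, 19, 11, 148], [294.7, 19.1]), ([309, 15, 19, 11, 113], [317.5, 18.5]), ([201, 83, 43, 97, 161], [221.9, 131.7]), ([199, 218, 13, 13, 110], [205.2, 224.1])]
```

Emit:
{"method": "arm_command", "body": {
  "gripper": [0, 0, 0, 0, 0],
  "linear": [
    [0.002, 0, 0.003],
    [0.004, 0, 0.006],
    [0.006, 0, 0.009],
    [0.0075, 0, 0.012],
    [0.0085, 0, 0.0136]
  ],
  "turn": [0, 0, 0, 0, 0]
}}

```text
time: 8.05
tcp_pos: [0.5045, 0.1074, 0.1566]
eef_rot: [-0.687, 0.726, -0.0, 0.001]
contact_force: [2.3, 4.5, -0.5]
finger_gap: 0.299
finger_force: 25.2
```

Emit:
{"method": "arm_command", "body": {
  "gripper": [0, 0, 0, 0, 0],
  "linear": [
    [-0.001, -0.001, 0],
    [0.0005, -0.001, 0.0025],
    [0.002, -0.001, 0.005],
    [0.0037, -0.001, 0.0076],
    [0.0053, -0.001, 0.0102]
  ],
  "turn": [0, 0, 0, 0, 0]
}}

```text
time: 8.55
tcp_pos: [0.5048, 0.1016, 0.1465]
eef_rot: [-0.687, 0.726, -0.0, 0.0]
contact_force: [2.1, 3.2, 1.0]
finger_gap: 0.299
finger_force: 25.3
```

```bash
python3 rel.py 0.5045 0.1141 0.168 -0.06; python3 - <<'E'
from station import get_image
from h import *
T=cam("top")
H=np.array([.502,.0703,.107])
r=np.radians(32); a=np.r_[np.sin(r)*np.array([.055,.998]),np.cos(r)]
for s in (5,10,15,20,25,30): print(s,"collar top centre",proj(T,H+(.006+s*.001)*a)[0].round(1))
d=get_image("top")["image"];cv2.imwrite("pics/top6.png",d[:,:,::-1])
cv2.imwrite("pics/c7.png",cv2.resize(d[205:245,190:240,::-1],(750,600),interpolation=2))
E
```

```text
t 8.55 tcp [0.5048 0.1016 0.1465] q [ 0.51  0.3  -0.4   0.   -0.87 -0.57] F [2.1 3.2 1. ] gap 0.299 ff 25.3
tool x,y [-0.055 -0.998 -0.   ] [-0.998  0.055 -0.   ] z [ 0.  0. -1.]
shift [-0.0124  0.001  -0.0215] turn 0.005
5 collar top centre [213.9 225.1]
10 collar top centre [212.7 224.9]
15 collar top centre [211.4 224.7]
20 collar top centre [210.2 224.6]
25 collar top centre [208.9 224.4]
30 collar top centre [207.6 224.2]
```

View pics/c7.png

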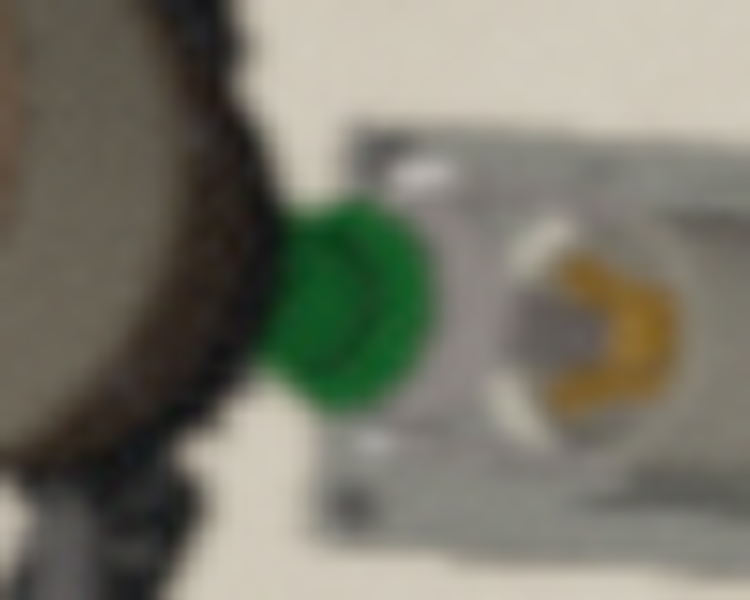

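Emit:
{"method": "arm_command", "body": {
  "gripper": [0, 0, 0, 0, 0],
  "linear": [
    [0.0005, 0, 0.0012],
    [0.001, 0, 0.0022],
    [0.0015, 0, 0.0032],
    [0.002, 0, 0.0042],
    [0.002, 0, 0.0042]
  ],
  "turn": [0, 0, 0, 0, 0]
}}

```text
time: 9.1
tcp_pos: [0.5048, 0.0999, 0.1425]
eef_rot: [-0.687, 0.726, -0.0, 0.0]
contact_force: [3.2, 3.2, 0.2]
finger_gap: 0.301
finger_force: 25.3
```

Emit:
{"method": "arm_command", "body": {
  "gripper": [0, 0, 0, 0, 0],
  "linear": [
    [0.0005, -0.001, 0.001],
    [0.001, -0.001, 0.0018],
    [0.0015, -0.001, 0.0026],
    [0.0018, -0.001, 0.003],
    [0.0018, -0.001, 0.003]
  ],
  "turn": [0, 0, 0, 0, 0]
}}

```text
time: 9.6
tcp_pos: [0.5057, 0.0989, 0.1403]
eef_rot: [-0.687, 0.726, 0.0, 0.001]
contact_force: [-1.4, 7.0, 6.0]
finger_gap: 0.3
finger_force: 26.0
```

Emit:
{"method": "arm_command", "body": {
  "gripper": [0, 0, 0, 0.4, 0.6],
  "linear": [
    [0.0003, 0, 0.0005],
    [0.0005, 0, 0.0008],
    [0.0005, 0, 0.0008],
    [0.0005, 0, 0.0008],
    [0.0005, 0, 0.0008]
  ],
  "turn": [0, 0, 0, 0, 0]
}}

```text
time: 10.1
tcp_pos: [0.5038, 0.0962, 0.1376]
eef_rot: [-0.687, 0.726, 0.001, -0.002]
contact_force: [-0.1, 0.5, -0.1]
finger_gap: 0.558
finger_force: 0.0
```

Emit:
{"method": "arm_command", "body": {
  "gripper": [0.8, 1, 1, 1, 1],
  "linear": [
    [0, 0, 0],
    [0, 0, 0],
    [0, 0, -0.01],
    [0, 0, -0.035],
    [0, 0, -0.07]
  ],
  "turn": [0, 0, 0, 0, 0]
}}

```text
time: 10.6
tcp_pos: [0.5044, 0.0968, 0.2083]
eef_rot: [-0.687, 0.726, 0.001, -0.002]
contact_force: [0.7, 0.6, 0.6]
finger_gap: 1.003
finger_force: 0.0
```

Emit:
{"method": "arm_command", "body": {
  "gripper": [1, 0.5, 0.2, 0, 0],
  "linear": [
    [-0.01, 0, -0.04],
    [-0.04, 0, -0.04],
    [-0.08, 0, -0.04],
    [-0.12, 0, -0.04],
    [-0.12, 0, -0.04]
  ],
  "turn": [0, 0, 0, 0, 0]
}}

```text
time: 11.1
tcp_pos: [0.5124, 0.2208, 0.249]
eef_rot: [-0.689, 0.725, -0.0, 0.001]
contact_force: [1.4, -1.4, -1.2]
finger_gap: 0.326
finger_force: 0.0
```

```bash
python3 rel.py 0.5045 0.1141 0.168 -0.06; python3 - <<'E'
from station import get_image
from h import *
T=cam("top");S=cam("side")
H=np.array([.502,.0703,.107])
r=np.radians(32); a=np.r_[np.sin(r)*np.array([.055,.998]),np.cos(r)]
for s in (0,5,10,15): print(s,[(proj(c,H+s*.001*a)[0].round(1),proj(c,H+(.062+s*.001)*a)[0].round(1)) for c in (S,T)])
d=get_image("top")["image"];e=get_image("side")["image"]
for n,im in(("T",d),("S",e)):
    cv2.imwrite(f"pics/{n}7.png",im[:,:,::-1])
    m=cv2.inRange(cv2.cvtColor(im,cv2.COLOR_RGB2HSV),(55,120,40),(85,255,255))
    k,l,s,c=cv2.connectedComponentsWithStats(m); print(n,[(s[i].tolist(),c[i].round(1).tolist()) for i in range(1,k) if s[i,4]>6])
cv2.imwrite("pics/c8.png",np.hstack([cv2.resize(d[205:245,185:225,::-1],(400,400),interpolation=2),cv2.resize(e[250:310,210:270,::-1],(400,400),interpolation=2)]))
E
```

```text
t 11.1 tcp [0.5124 0.2208 0.249 ] q [ 0.7   0.27 -0.15  0.   -1.15 -0.75] F [ 1.4 -1.4 -1.2] gap 0.326 ff 0.0
tool x,y [-0.051 -0.999 -0.001] [-0.999  0.051 -0.001] z [ 0.001  0.001 -1.   ]
shift [0.107  0.0026 0.0809] turn 0.009
0 [(array([238.8, 284.2]), array([225.1, 285. ])), (array([216.6, 225.4]), array([200.8, 223.3]))]
5 [(array([237.8, 284.3]), array([224. , 285.1])), (array([215.4, 225.3]), array([199.5, 223.1]))]
10 [(array([236.7, 284.3]), array([222.8, 285.2])), (array([214.2, 225.1]), array([198.1, 222.9]))]
15 [(array([235.7, 284.4]), array([221.6, 285.3])), (array([212.9, 224.9]), array([196.8, 222.8]))]
T [([286, 15, 19, 11, 145], [294.7, 19.0]), ([309, 15, 19, 11, 114], [317.5, 18.5]), ([201, 83, 43, 97, 163], [221.8, 131.9]), ([203, 219, 16, 13, 141], [211.4, 224.5])]
S [([115, 126, 14, 12, 72], [121.8, 131.1]), ([229, 277, 15, 18, 214], [236.0, 285.4])]
```

```bash
cat > fit.py <<'E'
from h import *
import sys
from scipy.optimize import least_squares
H=np.array([.502,.0703,.107]); az=np.arctan2(.998,.058)
C=[cam("top"),cam("side")]; W=16
ph=np.linspace(0,2*np.pi,60)
def hull(c,P,a,z0,z1,r):
    u=np.cross(a,[1,0,0.]);u/=np.linalg.norm(u);v=np.cross(a,u)
    p=np.vstack([P+a*z+r*(np.cos(ph)[:,None]*u+np.sin(ph)[:,None]*v) for z in(z0,z1)])
    return proj(c,p)
def rend(c,P,a,x0,y0,n):
    m=np.zeros((n*W,n*W),np.uint8)
    for z0,z1,r,col in((.09,.096,.02,255),(.096,.146,.013,255),(.146,.152,.0115,0)):
        h=cv2.convexHull((((hull(c,P,a,z0,z1,r)-[x0,y0]+.5)*W)).astype(np.int32)); cv2.fillPoly(m,[h],col)
    return cv2.GaussianBlur(cv2.resize(m,(n,n),interpolation=cv2.INTER_AREA),(0,0),.7).astype(float)/255
def obs(im,x0,y0,n):
    i=im[y0:y0+n,x0:x0+n].astype(float); g=i[...,1]-(i[...,0]+i[...,2])/2; return np.clip(g,0,None)
def fit(ims,show=True):
    box=[(190,208,32),(215,265,36)]
    O=[obs(i,*b) for i,b in zip(ims,box)]
    def mk(p,full=False):
        s,dx,dy,t1,t2=p; th=np.radians(32)+t1; A=az+t2
        a=np.array([np.sin(th)*np.cos(A),np.sin(th)*np.sin(A),np.cos(th)])
        u=np.array([np.sin(A),-np.cos(A),0]); v=np.cross(u,a)
        P=H+s*a+dx*u+dy*v-.09*a; out=[]
        for c,o,b in zip(C,O,box):
            m=rend(c,P,a,*b); k=(m*o).sum()/(m*m).sum(); out.append(((k*m-o)/o.max()).ravel())
        return np.concatenate(out+[np.array([dx/.002,dy/.002,t1/.03,t2/.06])*.5])
    best=min((least_squares(mk,[s0,0,0,0,0],x_scale=[.001,.001,.001,.02,.02],diff_step=.1 if 0 else None,method="trf") if 0 else
      __import__("scipy.optimize").optimize.minimize(lambda p:(mk(p*np.array([.001,.001,.001,.01,.01]))**2).sum(),[s0,0,0,0,0],method="Powell",options=dict(maxiter=12)) for s0 in(2,10)),key=lambda r:r.fun)
    print("seat mm, dx, dy mm, dtilt, daz (0.01rad):",best.x.round(2),"cost",round(best.fun,2))
    ss=np.arange(-4,21,3.)
    print("scan s:",[(s,round((mk(np.array([s*.001,0,0,0,0]))**2).sum(),2)) for s in ss])
if __name__=="__main__":
    if len(sys.argv)>1:
        tag=sys.argv[1]; from station import get_image
        for n,k in(("top","T"),("side","S")): cv2.imwrite(f"pics/{k}{tag}.png",get_image(n)["image"][:,:,::-1])
    else: tag="7"
    fit([cv2.imread(f"pics/{k}{tag}.png")[:,:,::-1] for k in "TS"])
E
time python3 fit.py
```

```text
seat mm, dx, dy mm, dtilt, daz (0.01rad): [11.79 -0.27 -2.25 -2.14 -0.96] cost 14.58
scan s: [(np.float64(-4.0), np.float64(63.63)), (np.float64(-1.0), np.float64(53.72)), (np.float64(2.0), np.float64(43.98)), (np.float64(5.0), np.float64(33.95)), (np.float64(8.0), np.float64(24.89)), (np.float64(11.0), np.float64(19.02)), (np.float64(14.0), np.float64(17.73)), (np.float64(17.0), np.float64(21.83)), (np.float64(20.0), np.float64(30.52))]
real	0m4.010s
user	0m4.926s
sys	0m2.080s
```

```bash
python3 rel.py 0.5045 0.131 0.2 -0.06
```

```text
t 11.2 tcp [0.5118 0.2178 0.2487] q [ 0.69  0.27 -0.16  0.   -1.15 -0.75] F [-0.5 -1.1 -0.1] gap 0.144 ff 0.0
tool x,y [-0.054 -0.999  0.   ] [-0.999  0.054  0.   ] z [-0. -0. -1.]
shift [0.0871 0.0026 0.0488] turn 0.006
```

Emit:
{"method": "arm_command", "body": {
  "gripper": [0, 0, 0, 0, 0],
  "linear": [
    [0.03, 0.003, 0.01],
    [0.06, 0.003, 0.02],
    [0.087, 0.003, 0.035],
    [0.087, 0.003, 0.048],
    [0.087, 0.003, 0.048]
  ],
  "turn": [0, 0, 0, 0, 0]
}}

```text
time: 11.7
tcp_pos: [0.503, 0.1282, 0.1993]
eef_rot: [-0.686, 0.727, 0.001, -0.002]
contact_force: [-0.5, -0.6, 0.7]
finger_gap: -0.001
finger_force: 0.0
```

```bash
python3 rel.py 0.5045 0.1245 0.19 -0.06
```

```text
t 11.7 tcp [0.503  0.1282 0.1993] q [ 0.56  0.25 -0.32 -0.   -1.01 -0.62] F [-0.5 -0.6  0.7] gap -0.001 ff 0.0
tool x,y [-0.058 -0.998  0.002] [-0.998  0.058  0.003] z [-0.003 -0.002 -1.   ]
shift [ 0.0035 -0.0018  0.0093] turn 0.002
```

Emit:
{"method": "arm_command", "body": {
  "gripper": [0, 0, 0, 0, 0],
  "linear": [
    [0.001, -0.001, 0.003],
    [0.002, -0.001, 0.006],
    [0.0035, -0.001, 0.009],
    [0.005, -0.001, 0.012],
    [0.006, -0.001, 0.014]
  ],
  "turn": [0, 0, 0, 0, 0]
}}

```text
time: 12.2
tcp_pos: [0.5049, 0.1246, 0.1863]
eef_rot: [-0.688, 0.726, 0.0, -0.0]
contact_force: [0.4, -0.5, 0.3]
finger_gap: 0.002
finger_force: 0.0
```

Emit:
{"method": "arm_command", "body": {
  "gripper": [0, 0, 0, 0, 0],
  "linear": [
    [0.0006, 0, 0.001],
    [0.0012, 0, 0.002],
    [0.0019, 0, 0.003],
    [0.0025, 0, 0.004],
    [0.0025, 0, 0.004]
  ],
  "turn": [0, 0, 0, 0, 0]
}}

```text
time: 12.7
tcp_pos: [0.5047, 0.1219, 0.1824]
eef_rot: [-0.687, 0.726, 0.0, -0.0]
contact_force: [-0.2, 0.3, 0.9]
finger_gap: 0.005
finger_force: 0.0
```

Emit:
{"method": "arm_command", "body": {
  "gripper": [0, 0, 0, 0, 0],
  "linear": [
    [0.0006, 0, 0.001],
    [0.0012, 0, 0.002],
    [0.0019, 0, 0.003],
    [0.0025, 0, 0.004],
    [0.0025, 0, 0.004]
  ],
  "turn": [0, 0, 0, 0, 0]
}}

```text
time: 13.2
tcp_pos: [0.5049, 0.1197, 0.1787]
eef_rot: [-0.687, 0.726, -0.0, 0.0]
contact_force: [-0.7, 0.0, 1.8]
finger_gap: -0.0
finger_force: 0.7
```

Emit:
{"method": "arm_command", "body": {
  "gripper": [0, 0, 0, 0, 0],
  "linear": [
    [0.0006, 0, 0.001],
    [0.0012, 0, 0.002],
    [0.0019, 0, 0.003],
    [0.0019, 0, 0.003],
    [0.0019, 0, 0.003]
  ],
  "turn": [0, 0, 0, 0, 0]
}}

```text
time: 13.7
tcp_pos: [0.507, 0.1197, 0.178]
eef_rot: [-0.688, 0.726, -0.001, 0.004]
contact_force: [-1.1, 4.7, 8.6]
finger_gap: 0.004
finger_force: 4.9
```

Emit:
{"method": "arm_command", "body": {
  "gripper": [0, 0, 0, 0, 0],
  "linear": [
    [0.0006, 0, 0.001],
    [0.0012, 0, 0.002],
    [0.0019, 0, 0.003],
    [0.0025, 0, 0.004],
    [0.0025, 0, 0.004]
  ],
  "turn": [0, 0, 0, 0, 0]
}}

```text
time: 14.2
tcp_pos: [0.5075, 0.1177, 0.1746]
eef_rot: [-0.688, 0.726, -0.001, 0.005]
contact_force: [-0.7, 6.6, 9.7]
finger_gap: 0.001
finger_force: 5.9
```

Emit:
{"method": "arm_command", "body": {
  "gripper": [0, 0, 0, 0, 0],
  "linear": [
    [0.0006, 0, 0.001],
    [0.0012, 0, 0.002],
    [0.0019, 0, 0.003],
    [0.0025, 0, 0.004],
    [0.0025, 0, 0.004]
  ],
  "turn": [0, 0, 0, 0, 0]
}}

```text
time: 14.7
tcp_pos: [0.5076, 0.1157, 0.1715]
eef_rot: [-0.688, 0.726, -0.001, 0.006]
contact_force: [-2.1, 8.2, 14.1]
finger_gap: -0.0
finger_force: 8.0
```

Emit:
{"method": "arm_command", "body": {
  "gripper": [0, 0, 0, 0, 0],
  "linear": [
    [0.0006, 0, 0.001],
    [0.0012, 0, 0.002],
    [0.0016, 0, 0.0025],
    [0.0016, 0, 0.0025],
    [0.0016, 0, 0.0025]
  ],
  "turn": [0, 0, 0, 0, 0]
}}

```text
time: 15.2
tcp_pos: [0.5078, 0.1155, 0.1713]
eef_rot: [-0.688, 0.725, -0.001, 0.007]
contact_force: [-8.5, 13.2, 25.0]
finger_gap: 0.003
finger_force: 13.8
```

Emit:
{"method": "arm_command", "body": {
  "gripper": [0, 0, 0, 0, 0],
  "linear": [
    [-0.005, 0, -0.008],
    [-0.016, 0, -0.026],
    [-0.04, 0, -0.06],
    [-0.075, 0, -0.08],
    [-0.11, 0, -0.08]
  ],
  "turn": [0, 0, 0, 0, 0]
}}

```text
time: 15.7
tcp_pos: [0.5115, 0.2221, 0.2484]
eef_rot: [-0.687, 0.727, -0.001, 0.003]
contact_force: [0.8, -0.3, 0.0]
finger_gap: 0.002
finger_force: 0.0
```

```bash
python3 rel.py 0.5045 0.1245 0.19 -0.06; python3 fit.py 8; python3 - <<'E'
import cv2
for k in "TS":
  for t in "78":
    im=cv2.imread(f"pics/{k}{t}.png"); m=cv2.inRange(cv2.cvtColor(im,cv2.COLOR_BGR2HSV),(55,120,40),(85,255,255))
    n,l,s,c=cv2.connectedComponentsWithStats(m); print(k,t,[(s[i].tolist(),c[i].round(1).tolist()) for i in range(1,n) if s[i,4]>90 and s[i,1]>200])
E
```

```text
t 15.7 tcp [0.5115 0.2221 0.2484] q [ 0.7   0.27 -0.16  0.   -1.14 -0.76] F [ 0.8 -0.3  0. ] gap 0.002 ff 0.0
tool x,y [-0.056 -0.998 -0.003] [-0.998  0.056 -0.005] z [ 0.005  0.003 -1.   ]
shift [0.098  0.0019 0.0581] turn 0.004
seat mm, dx, dy mm, dtilt, daz (0.01rad): [ 3.27  1.07 -2.49 -0.95 -1.21] cost 18.62
scan s: [(np.float64(-4.0), np.float64(54.22)), (np.float64(-1.0), np.float64(42.07)), (np.float64(2.0), np.float64(31.83)), (np.float64(5.0), np.float64(24.13)), (np.float64(8.0), np.float64(22.36)), (np.float64(11.0), np.float64(28.33)), (np.float64(14.0), np.float64(40.75)), (np.float64(17.0), np.float64(57.3)), (np.float64(20.0), np.float64(75.62))]
T 7 [([203, 219, 16, 13, 141], [211.4, 224.5])]
T 8 [([205, 219, 15, 13, 135], [213.1, 224.6])]
S 7 [([229, 277, 15, 18, 214], [236.0, 285.4])]
S 8 [([230, 277, 15, 17, 205], [237.2, 284.9])]
```

Emit:
{"method": "arm_command", "body": {
  "gripper": [0, 0, 0, 0, 0],
  "linear": [
    [0.035, 0.001, 0],
    [0.07, 0.002, 0.02],
    [0.095, 0.002, 0.045],
    [0.102, 0.002, 0.064],
    [0.104, 0.002, 0.07]
  ],
  "turn": [0, 0, 0, 0, 0]
}}

```text
time: 16.3
tcp_pos: [0.5006, 0.1148, 0.1725]
eef_rot: [-0.686, 0.727, 0.001, -0.003]
contact_force: [-1.6, 4.1, 7.7]
finger_gap: -0.001
finger_force: 4.6
```

Emit:
{"method": "arm_command", "body": {
  "gripper": [0, 0, 0, 0, 0],
  "linear": [
    [0.001, 0, 0.002],
    [0.002, 0, 0.004],
    [0.003, 0, 0.006],
    [0.004, 0, 0.0075],
    [0.0045, 0, 0.008]
  ],
  "turn": [0, 0, 0, 0, 0]
}}

```text
time: 16.8
tcp_pos: [0.5046, 0.1158, 0.1715]
eef_rot: [-0.688, 0.725, -0.001, 0.004]
contact_force: [-7.2, 8.6, 17.7]
finger_gap: -0.0
finger_force: 9.7
```

Emit:
{"method": "arm_command", "body": {
  "gripper": [0, 0, 0, 0, 0],
  "linear": [
    [0.0006, 0.001, 0.001],
    [0.0012, 0.002, 0.002],
    [0.0018, 0.002, 0.003],
    [0.0018, 0.002, 0.003],
    [0.0018, 0.002, 0.003]
  ],
  "turn": [0, 0, 0, 0, 0]
}}

```text
time: 17.3
tcp_pos: [0.5044, 0.1157, 0.1713]
eef_rot: [-0.689, 0.725, -0.002, 0.008]
contact_force: [-8.2, 11.1, 24.8]
finger_gap: -0.001
finger_force: 13.5
```

Emit:
{"method": "arm_command", "body": {
  "gripper": [0, 0, 0, 0, 0],
  "linear": [
    [-0.005, 0, -0.008],
    [-0.016, 0, -0.026],
    [-0.03, 0, -0.06],
    [-0.05, 0, -0.09],
    [-0.05, 0, -0.1]
  ],
  "turn": [0, 0, 0, 0, 0]
}}

```text
time: 17.8
tcp_pos: [0.5046, 0.1634, 0.2679]
eef_rot: [-0.688, 0.725, -0.001, 0.003]
contact_force: [0.8, -0.1, 0.1]
finger_gap: -0.002
finger_force: 0.0
```

Emit:
{"method": "arm_command", "body": {
  "gripper": [0, 0, 0, 0, 0],
  "linear": [
    [-0.01, 0.01, 0],
    [-0.03, 0.02, 0],
    [-0.05, 0.03, 0],
    [-0.05, 0.03, 0],
    [-0.05, 0.03, 0]
  ],
  "turn": [0, 0, 0, 0, 0]
}}

```text
time: 18.3
tcp_pos: [0.4748, 0.2122, 0.2628]
eef_rot: [-0.688, 0.726, 0.0, -0.001]
contact_force: [0.9, 0.6, -0.0]
finger_gap: 0.003
finger_force: 0.0
```

```bash
python3 rel.py; python3 fit.py 9|head -1; python3 - <<'E'
from station import finish_job
print(finish_job())
E
```

```text
t 18.3 tcp [0.4748 0.2122 0.2628] q [ 0.73  0.19 -0.22 -0.   -1.16 -0.79] F [ 0.9  0.6 -0. ] gap 0.003 ff 0.0
tool x,y [-0.054 -0.999  0.002] [-0.999  0.054  0.002] z [-0.002 -0.002 -1.   ]
seat mm, dx, dy mm, dtilt, daz (0.01rad): [ 3.07  0.8  -3.16 -0.99 -0.98] cost 15.38
the job is handed in; nothing more can be done
None
```

I set the green post in the socket, let it go, pressed it home from its cap until about 27 N moved it no further, and handed the job in at 18.3 s. The hand-in returned no verdict. My image fit still read the collar about 3 mm above the eye, which I put down to fit offset because two presses stopped at the same height.

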